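Refit a speed controller's knob and hold it pushed in

ROBOT

A 6-joint arm with a two-finger parallel gripper is mounted at the origin on a cart in front of the work surface, level with it; the furniture and walls round the work are solid. World frame = base frame: x ahead of the robot, y to its left, z up, the work surface at z = 0. Lengths are in m, angles in rad, forces in N, time in s.
With the tool pointing down it reaches from about 0.275 to 0.775 m from the base axis. Payload 14.6 kg.
Tool frame: the origin (TCP) lies between the finger pads; the fingertips stand 22 mm ahead of it and the grasp point (between the pads) lies 3 mm ahead of it; z points along the fingers, y is the line along which they close (so a half turn about z gives the same grasp; the last joint's range is limited). The gripper opens to 85 mm and grips with 20 to 120 N. Pads are 22 mm wide; open, the fingers measure 114 mm over their backs; the gripper's body (76 mm by 85 mm) begins 54 mm behind the grasp point. The pads swing forward as they close: fully open they stand 13 mm farther back than shut.
Start: joints at [-1.485, 0.263, -0.048, 1.259, 0, 1.415], TCP at [0.125, -0.51, 0.253] pointing down, gripper open.
Joint ranges: [-2.65, 2.65], [-0.89, 1.7], [-1.18, 1.37], [-2.13, 2.11], [-1.35, 1.29], [-3.14, 3.14]. Speed limits (rad/s): [1.89, 1.89, 2.57, 2.79, 3.14, 3.14].

INTERFACE

Orientations are given as [roll, pitch, yaw] about the fixed x, y, z axes, in that order (R = Rz(yaw) Ry(pitch) Rx(roll)).
In Python, from plant import robot gives the robot as it stands.
- The arm moves only by the tool servo_tool, never from a script. Its argument "series" is text: rows parted by semicolons, each of 7 numbers parted by spaces: the shift along the tool's x, y, z in cm, then the turn, a rotation vector about the tool's x, y, z in degrees, then the opening, from -1 (shut) to 1 (fully open), so that 0 is half open. A call has 1 to 5 rows; each row is the pose to reach, as a shift and turn from the pose commanded when the call began, along the tool's axes at that moment; what a row does not reach only later rows make up. A row lasts 1/12 s, in which the tool goes at most 41.7 mm and 7.16 degrees, less where a joint would pass 70% of its speed; a pose out of reach is approached as far as the arm can. A call with a gripper value outside its range is refused whole. The fingers move at their own pace and stop on an object; the grip force is fixed at half the most. Time passes only in rows, so rows that repeat a pose let the fingers close. It gives the time, the measured TCP pose, the force, the opening and the grip force at its end, in the units of the state.
- robot.observe(): the state, without advancing time (a new reading comes with each control period).
- robot.grab_frame(name): name is "scene" or "side" or "wrist"; returns the picture (400x640x3 uint8, red, green, blue); there is no depth.
- robot.calibration(name): a dict with "camera_matrix" (3x3 intrinsics, pixels), "k1" (the pictures are not rectified: a ray, as slopes to the right and down, at radius r is drawn at 1 + k1 r^2 times it, then the intrinsics apply), "eye" and "attitude" of the camera in the world; the wrist camera has in their place "hand_eye" (4x4, takes a point from camera to tool coordinates, whose origin is the TCP and whose axes are the flange's). Camera axes: x right, y down, z forward; pixel columns grow to the right and rows downward; lengths in m; the calibration is good to about 2 mm. A picture is of the moment at which its call begins: read the wrist's pose just before it. calibration takes no time and is no camera call.
- robot.finish_job(): hands the job in; it is judged then, once.
The state is a dict: "clock": time; "joint_pos": joint angles; "dq": joint speeds; "joint_torque": joint torques, N m; "tool_pos": TCP position; "tool_rot": TCP orientation; "wrist_force": force on the tool from outside, world axes, zero at the start; "torque": the same for the moment, N m; "grip_width": finger opening in m; "finger_force": force on a finger pad.
Only numpy, scipy, OpenCV 4.12 (cv2) and the standard library are available. Lean on these libraries where they do the work, as an engineer would, in place of code of your own. Each camera call takes 0.05 s, during which the arm holds its last target. There are 200 camera calls.

TASK

The bench speed controller has lost its knob: first press the red button of the push-button station, then its green one (one at a time), to put the drive into set-up. Then pick up the orange knob, turn it so that its flat matches the flat of the controller's brass shaft, push it fully onto the shaft, and press knob and shaft down to the end of the spring travel. Finish while still pressing it down: do not let go or back off, and leave the tape measure, the multimeter and the pale offcut where they are.

Things in the scene. Friction and masses are not known exactly. Their poses are not given: they have to be found in the camera images.
- button_box: light grey push-button station, fixed; 72 (x) x 135 (y) x 60 mm high, reaching from y = -81 to +54 mm of its own frame. Origin at the bench surface. Two round caps, 23 mm diameter, on its top: green at its y = +16 mm, red at y = -44 mm. Station and controller may stand in either order, left or right.
- red_top (a point): centre of the top of the red cap, 70 mm above the bench while out
- green_top (a point): centre of the top of the green cap, 70 mm above the bench while out
- button_box_stop (a joint): travel of the red cap: 0 out, 0.004 m fully down; springs back; 2 N per mm, so 8 N fully down
- button_box_start (a joint): travel of the green cap: 0 out, 0.004 m fully down; springs back; 2 N per mm, so 8 N fully down
- controller: speed controller, a blue box 124 x 124 x 62 mm high, fixed on the bench, with a round black dial face and white ticks on top and a brass D-shaft standing up from its centre. Origin at the centre of its underside. (The black cable that loops over the middle of the bench is scenery: it blocks nothing.)
- shaft_tip (a point): centre of the tip of the brass D-shaft, 27 mm above the controller's top (89 mm above the bench) while out. Shaft 14 mm in diameter, its flat 4 mm from the axis; the top 3 mm taper in by 2 mm all round. z up along the axis, x square out of the flat (the flat faces +x), within 40 degrees of the controller's x. It turns only stiffly (0.5 N m).
- shaft (a joint): how far the shaft is pushed straight down: 0 out, 0.006 m at its stop. Spring: 3.6 N before it moves, rising 1.2 N per mm, so 10.8 N at the stop
- knob: loose orange knob, about 60 g, upright on the bench, 38 mm high. Origin at the centre of its underside, z up. Round skirt 44 mm in diameter, 20 mm high; on it a bar grip along the knob's x, 42 mm long, 15 mm wide (y), 18 mm high (20 to 38 mm above the underside). A white pointer line marks the +x end of the bar.
- knob_seat (a point): centre of the ceiling of the knob's D-bore, 17 mm above its underside; axes as the knob's. The bore opens below, 1 mm larger than the shaft all round, its flat on the +x (pointer) side: it fits when the pointer points the way the shaft's flat faces, within 10 degrees. Fully on, the ceiling touches the shaft's tip and the underside is 10 mm above the controller's top (4 mm when pushed in).
- tape_measure: bystander: yellow tape measure, 37x78x64 mm, loose; origin at the centre of its underside
- meter: bystander: yellow and black multimeter, 145x75x48 mm, loose; origin at the centre of its underside
- offcut_a: bystander: pale wooden offcut, 45x90x22 mm, loose; origin at the centre of its underside
Things that resemble listed ones, but are neither listed nor needed, are in the scene too. Several things have the shape of the knob; the one meant has the colours described above.

How it is judged:
By the outcome, as a careful person would: the job done as asked, in the order asked, and still so for the second after the job is handed in, while the arm keeps its last pose, push and grip.
It also fails if it takes over 48 s, if anything falls off the work surface, if the arm or the gripper's body presses on something with over 40 N, if the wrist force passes 120 N, or if a joint passes its speed limit or range.

## Working session

There is one attempt and no reset: what is moved stays moved. The work goes in short steps, Python scripts to look and compute and a tool call to move; the robot and the scene stay as the last step left them, time stands still between calls to the robot, and variables do not carry over. Pictures are saved under pics/ and viewed, at most 10 in all, crops included, and the job is handed in when it is done.

Besides the shell and the picture viewer there is one more tool, called after "Request:" by a JSON object that holds its "name" and its "arguments", one argument or row to a line. servo_tool: Moves the arm, as the interface text tells. Its arguments: {"type":"object","properties":{"series":{"type":"string"}},"required":["series"]}

```bash
mkdir -p pics
python3 - <<'E'
from plant import robot
import cv2
for n in("scene","side"):
    print(n,robot.calibration(n)); cv2.imwrite(f"pics/{n}0.png",robot.grab_frame(n)[:,:,::-1])
print(robot.calibration("wrist")); print(robot.observe())
E
```

```text
scene {'camera_matrix': array([[424.49691994,   0.        , 320.70735798],
       [  0.        , 424.49691994, 197.54723382],
       [  0.        ,   0.        ,   1.        ]]), 'k1': -0.057099691523273544, 'eye': array([-0.00401216,  0.94509661,  0.86895275]), 'attitude': array([-2.2848436 , -0.02009703, -2.55478383])}
side {'camera_matrix': array([[457.41588946,   0.        , 316.4714794 ],
       [  0.        , 457.41588946, 201.70617314],
       [  0.        ,   0.        ,   1.        ]]), 'k1': -0.06146305833034033, 'eye': array([-0.02848493,  1.12311772,  0.66450735]), 'attitude': array([-2.07395732, -0.01689636, -2.64297279])}
{'camera_matrix': array([[311.07974068,   0.        , 318.06882801],
       [  0.        , 311.07974068, 203.29494236],
       [  0.        ,   0.        ,   1.        ]]), 'k1': 0.007551751770168542, 'hand_eye': array([[ 6.29197054e-05, -9.65670504e-01, -2.59770041e-01,
         6.45523163e-02],
       [ 9.99998947e-01, -3.15847832e-04,  1.41634722e-03,
        -2.11794250e-03],
       [-1.44977254e-03, -2.59769856e-01,  9.65669467e-01,
        -1.20626439e-01],
       [ 0.00000000e+00,  0.00000000e+00,  0.00000000e+00,
         1.00000000e+00]])}
{'clock': 0.1, 'joint_pos': array([-1.48529693e+00,  2.63445112e-01, -4.88394199e-02,  1.25941125e+00,
        1.61346226e-05,  1.41551050e+00]), 'dq': array([ 3.06827347e-04, -1.88346187e-03,  2.07497213e-03, -1.92146442e-03,
       -2.05717879e-04, -7.81806318e-05]), 'joint_torque': array([ 3.18539824e-03, -6.38577247e+01,  3.85063183e+01,  9.97830997e-03,
       -1.19626798e-04,  6.78859081e-06]), 'tool_pos': array([ 0.12518177, -0.50963299,  0.25290122]), 'tool_rot': array([-3.14070651e+00, -1.55052937e-04,  2.40785151e-01]), 'wrist_force': array([-0.1238759 ,  0.205541  ,  0.40516023]), 'torque': array([0.01656276, 0.04703496, 0.02459903]), 'finger_force': 0.0, 'grip_width': 0.08531368327283745}
```

View pics/scene0.png

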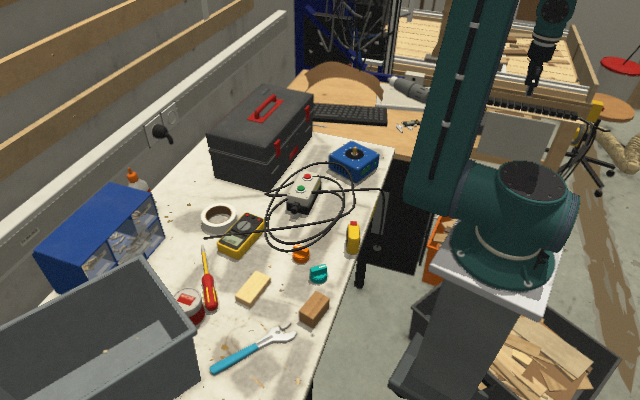

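View pics/side0.png

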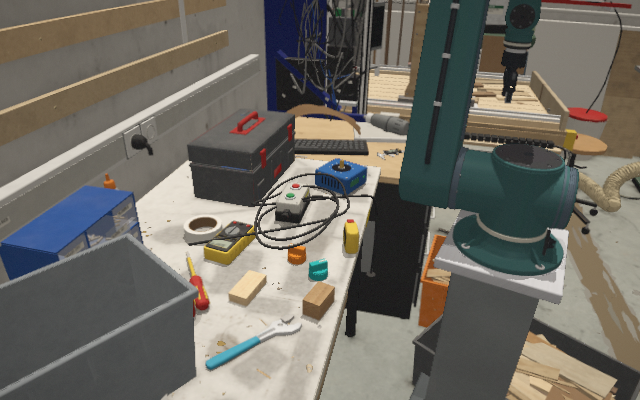

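The scene view has the red cap at about (307,176), green at (299,188), the controller shaft at (354,153), the orange knob at (301,255) and a teal knob look-alike at (318,273). The knob meant is the orange one at (301,255). I'll confirm that in an enlarged crop and localise everything.

```bash
cat > h.py <<'E'
import numpy as np,cv2
from scipy.spatial.transform import Rotation as R
from plant import robot
def cam(n,obs=None):
    c=robot.calibration(n)
    if n=="wrist":
        T=np.eye(4);T[:3,:3]=R.from_euler('xyz',obs["tool_rot"]).as_matrix();T[:3,3]=obs["tool_pos"]
        T=T@c["hand_eye"]; return c,T[:3,:3],T[:3,3]
    return c,R.from_euler('xyz',c["attitude"]).as_matrix(),np.array(c["eye"])
def ray(C,uv):
    c,A,e=C;K=c["camera_matrix"]
    d=np.array([(uv[0]-K[0,2])/K[0,0],(uv[1]-K[1,2])/K[1,1]]);s=d.copy()
    for _ in range(10): s=d/(1+c["k1"]*(s@s))
    return e,A@np.array([s[0],s[1],1])
def plane(C,uv,z):
    e,d=ray(C,uv);return e+d*(z-e[2])/d[2]
def tri(a,b):
    (e1,d1),(e2,d2)=a,b
    t=np.linalg.lstsq(np.c_[d1,-d2],e2-e1,rcond=None)[0]
    p,q=e1+d1*t[0],e2+d2*t[1];return (p+q)/2,np.linalg.norm(p-q)
def blobs(img,lo,hi,box,amin=8):
    h=cv2.cvtColor(img,cv2.COLOR_RGB2HSV);x0,y0,x1,y1=box
    m=np.zeros(h.shape[:2],np.uint8);m[y0:y1,x0:x1]=cv2.inRange(h,lo,hi)[y0:y1,x0:x1]
    n,_,s,c=cv2.connectedComponentsWithStats(m)
    return [(s[i,4],c[i].round(1),s[i,:4]) for i in range(1,n) if s[i,4]>=amin],m
E
python3 - <<'E'
from h import *
im={n:cv2.imread(f"pics/{n}0.png")[:,:,::-1].copy() for n in("scene","side")}
C={n:cam(n) for n in im}
for n,bx,kb in(("scene",(280,165,330,200),(285,240,330,290)),("side",(275,175,320,205),(280,240,335,285))):
    for nm,lo,hi,b,z in(("red",(0,120,80),(8,255,255),bx,.07),("red2",(172,120,80),(180,255,255),bx,.07),("green",(60,90,50),(90,255,255),bx,.07),("knob",(5,150,100),(18,255,255),kb,.02)):
        for a,c,s in blobs(im[n],lo,hi,b)[0]: print(n,nm,a,c,s,plane(C[n],c,z).round(4))
print("shaft",plane(C["scene"],(354,150),.089),plane(C["side"],(341,161),.089),tri(ray(C["scene"],(354,150)),ray(C["side"],(341,161))))
a=cv2.resize(im["scene"][140:290,265:390],None,fx=3.9,fy=3.9,interpolation=cv2.INTER_CUBIC)
cv2.imwrite("pics/crop.png",a[:,:,::-1])
E
```

```text
scene red 29 [307.  175.9] [304 174   7   5] [0.5834 0.1083 0.07  ]
scene green 28 [300.7 187.9] [298 186   7   5] [0.5656 0.166  0.07  ]
scene knob 9 [295.3 247. ] [294 246   5   3] [0.4679 0.3281 0.02  ]
scene knob 195 [301.  255.5] [293 248  16  16] [0.4377 0.3439 0.02  ]
side red 23 [295.1 185.6] [292 184   7   4] [0.5783 0.1163 0.07  ]
side green 22 [290.  195.1] [287 194   7   4] [0.5606 0.1733 0.07  ]
side knob 282 [296.5 254.7] [288 246  18  18] [0.4368 0.3466 0.02  ]
shaft [ 0.52312036 -0.07054856  0.089     ] [ 0.52296418 -0.07013502  0.089     ] (array([ 0.52348057, -0.07124726,  0.08846361]), np.float64(4.417465594137427e-06))
```

View pics/crop.png

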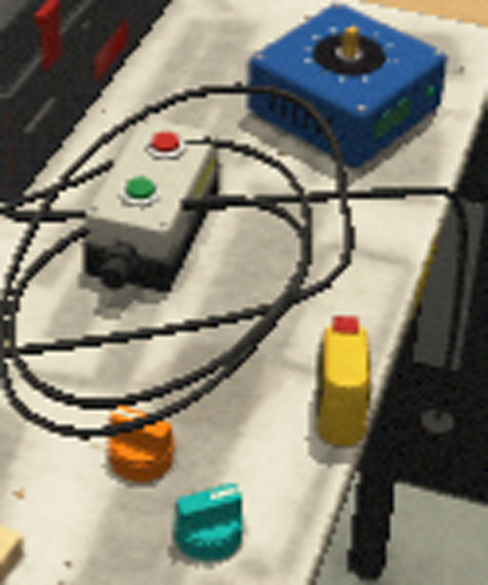

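The crop confirms it: the orange knob (white pointer line, bar grip) is at scene (301,255), and the teal one is a decoy. Red cap ≈ (0.581,0.112), green ≈ (0.563,0.170), shaft ≈ (0.523,-0.071), knob ≈ (0.437,0.345). I'll move above the red cap with the fingers shut.

Request:
{"name": "servo_tool", "arguments": {
  "series": "3.1 -2.6 0 0 0 0 -1; 6.2 -5.2 0 0 0 0 -1; 9.2 -7.7 0 0 0 0 -1; 12.3 -10.3 0 0 0 0 -1; 15.4 -12.8 0 0 0 0 -1"
}}

```text
clock: 0.52
tool_pos: [0.2447, -0.347, 0.2531]
tool_rot: [-3.141, 0.0, 0.24]
wrist_force: [1.3, -0.1, 0.3]
grip_width: 0.0256
finger_force: 0.0
```

Request:
{"name": "servo_tool", "arguments": {
  "series": "3.1 -2.6 0 0 0 0 -1; 6.2 -5.2 0 0 0 0 -1; 9.2 -7.7 0 0 0 0 -1; 12.3 -10.3 0 0 0 0 -1; 15.4 -12.8 0 0 0 0 -1"
}}

```text
clock: 0.93
tool_pos: [0.3638, -0.1858, 0.2533]
tool_rot: [-3.142, -0.0, 0.241]
wrist_force: [1.3, -1.1, 0.4]
grip_width: -0.0
finger_force: 0.0
```

Request:
{"name": "servo_tool", "arguments": {
  "series": "3.1 -2.6 0 0 0 0 -1; 6.2 -5.2 0 0 0 0 -1; 9.2 -7.7 0 0 0 0 -1; 12.3 -10.3 0 0 0 0 -1; 15.4 -12.8 0 0 0 0 -1"
}}

```text
clock: 1.35
tool_pos: [0.4829, -0.0246, 0.2532]
tool_rot: [-3.142, 0.0, 0.241]
wrist_force: [0.9, -1.5, 0.5]
grip_width: -0.0001
finger_force: 0.0
```

Request:
{"name": "servo_tool", "arguments": {
  "series": "3.0 -2.5 1 0 0 0 -1; 6.0 -5 2 0 0 0 -1; 9 -7.5 3 0 0 0 -1; 11.5 -9.8 4 0 0 0 -1; 13 -11.0 5 0 0 0 -1"
}}

```text
clock: 1.77
tool_pos: [0.5835, 0.1142, 0.202]
tool_rot: [-3.141, 0.0, 0.243]
wrist_force: [0.2, 0.9, -0.1]
grip_width: 0.0001
finger_force: 0.0
```

```bash
cat > w.py <<'E'
from h import *
import sys
o=robot.observe();im=robot.grab_frame("wrist");C=cam("wrist",o)
print(o["clock"],o["tool_pos"].round(4),o["tool_rot"].round(4))
cv2.imwrite(f"pics/{sys.argv[1]}.png",im[:,:,::-1])
E
cat >> h.py <<'E'
def totool(o,d): return R.from_euler('xyz',o["tool_rot"]).as_matrix().T@np.asarray(d)*100
E
python3 - <<'E'
import sys;sys.argv=["w","w1"];exec(open("w.py").read())
B=(0,0,640,400)
for nm,lo,hi in(("red",(0,120,80),(8,255,255)),("red2",(172,120,80),(180,255,255)),("green",(60,90,50),(90,255,255))):
    for a,c,s in blobs(im,lo,hi,B,80)[0]:
        p=plane(C,c,.07);print(nm,a,c,s,p.round(4),totool(o,p-o["tool_pos"]).round(2))
E
```

```text
1.7667 [0.5835 0.1142 0.202 ] [-3.141e+00  4.000e-04  2.428e-01]
red 1974 [361.4  44.7] [333  28  62  38] [0.705  0.1132 0.07  ] [11.78  3.02 13.2 ]
red 139 [98.3 66.1] [92 60 14 13] [0.6433 0.3002 0.07  ] [ 10.29 -16.61  13.21]
red 142 [498.2  76.4] [458  75  71   4] [0.7087 0.0069 0.07  ] [ 9.59 13.44 13.19]
red 123 [100.8 115. ] [ 95 109  13  13] [0.6081 0.2963 0.07  ] [  6.77 -17.08  13.21]
red 504 [327.  199.3] [315 187  25  26] [0.5848 0.1087 0.07  ] [1.00e-02 5.70e-01 1.32e+01]
green 725 [ 62.4 311.3] [ 40 295  46  34] [0.423 0.319 0.07 ] [-10.64 -23.73  13.22]
green 377 [ 38.2 324.3] [ 21 311  39  32] [0.4037 0.3401 0.07  ] [-12.01 -26.24  13.23]
```

View pics/w1.png

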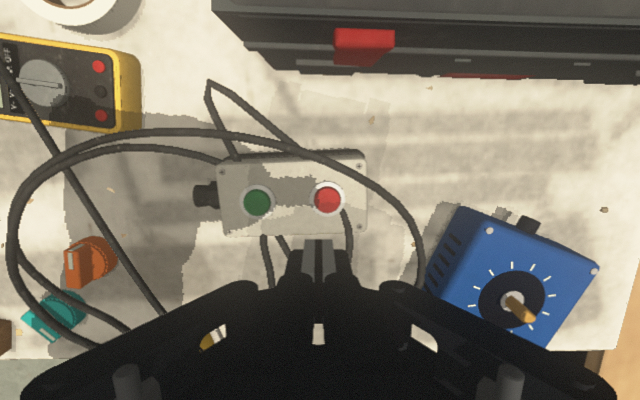

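Wrist view: red cap at (327,199), green at (257,201), controller shaft at about (512,302), orange knob at (90,260). I'll press red, which lies +0.57 cm along tool y.

Request:
{"name": "servo_tool", "arguments": {
  "series": "0 0.55 3 0 0 0 -1; 0 0.55 6 0 0 0 -1; 0 0.55 9 0 0 0 -1; 0 0.55 10.3 0 0 0 -1; 0 0.55 10.7 0 0 0 -1"
}}

```text
clock: 2.23
tool_pos: [0.582, 0.1056, 0.0935]
tool_rot: [-3.141, 0.004, 0.241]
wrist_force: [-0.2, -0.1, 0.9]
grip_width: -0.0001
finger_force: 0.0
```

Request:
{"name": "servo_tool", "arguments": {
  "series": "0 0 0.2 0 0 0 -1; 0 0 0.4 0 0 0 -1; 0 0 0.6 0 0 0 -1; 0 0 0.7 0 0 0 -1; 0 0 0.7 0 0 0 -1"
}}

```text
clock: 2.65
tool_pos: [0.5843, 0.1057, 0.0901]
tool_rot: [3.141, -0.002, 0.241]
wrist_force: [0.2, 0.6, 3.5]
grip_width: -0.0002
finger_force: 1.9
```

Run:
```python
from h import *
# w1 pose
o=dict(tool_pos=np.array([0.5835,0.1142,0.202]),tool_rot=np.array([-3.141,4e-4,.2428]));C=cam("wrist",o)
for n,uv,z in(("red",(327,199.3),.07),("green",(257,201),.07),("shaftbase",(512,301),.062),("tip",(530,319),.089),("knobtop",(83,259),.038)):print(n,plane(C,uv,z).round(4))
im=cv2.imread("pics/w1.png")[:,:,::-1].copy()
print(blobs(im,(45,60,20),(95,255,255),(230,170,290,230),50)[0])
o=robot.observe();print(o["tool_pos"].round(4),o["wrist_force"].round(2))
```

```text
red [0.5849 0.1087 0.07  ]
green [0.5693 0.1654 0.07  ]
shaftbase [ 0.5288 -0.0862  0.062 ]
tip [ 0.5284 -0.0855  0.089 ]
knobtop [0.46   0.3252 0.038 ]
[(np.int32(524), array([256.4, 202.1]), array([244, 190,  26,  26], dtype=int32))]
[0.5843 0.1057 0.0901] [0.21 0.59 3.52]
```

Request:
{"name": "servo_tool", "arguments": {
  "series": "0 0 0.2 0 0 0 -1; 0 0 0.4 0 0 0 -1; 0 0 0.6 0 0 0 -1; 0 0 0.6 0 0 0 -1; 0 0 0.6 0 0 0 -1"
}}

```text
clock: 3.07
tool_pos: [0.5844, 0.1057, 0.0875]
tool_rot: [3.14, -0.005, 0.241]
wrist_force: [-17.4, -2.7, 57.0]
grip_width: 0.0003
finger_force: 28.6
```

Red is bottomed (57 N at z 0.0875). I'll lift, move over green, and press more gently.

Request:
{"name": "servo_tool", "arguments": {
  "series": "0 0 -1.5 0 0 0 -1; 0 0 -3 0 0 0 -1; 0 -3.1 -3 0 0 0 -1; 0 -6.1 -3 0 0 0 -1; 0 -6.1 -3 0 0 0 -1"
}}

```text
clock: 3.48
tool_pos: [0.568, 0.1685, 0.1138]
tool_rot: [-3.14, -0.001, 0.243]
wrist_force: [-0.5, 1.2, 0.0]
grip_width: -0.0002
finger_force: 0.0
```

Request:
{"name": "servo_tool", "arguments": {
  "series": "0 0 1.2 0 0 0 -1; 0 0 1.8 0 0 0 -1; 0 0 2.2 0 0 0 -1; 0 0 2.5 0 0 0 -1; 0 0 2.5 0 0 0 -1"
}}

```text
clock: 3.9
tool_pos: [0.5688, 0.1648, 0.0884]
tool_rot: [-3.141, 0.0, 0.241]
wrist_force: [-4.1, 1.3, 7.8]
grip_width: -0.0
finger_force: 3.6
```

Request:
{"name": "servo_tool", "arguments": {
  "series": "0 0 0.1 0 0 0 -1; 0 0 0.2 0 0 0 -1; 0 0 0.2 0 0 0 -1; 0 0 0.2 0 0 0 -1"
}}

```text
clock: 4.23
tool_pos: [0.5689, 0.1649, 0.0878]
tool_rot: [-3.141, -0.001, 0.241]
wrist_force: [-10.2, -0.1, 24.4]
grip_width: 0.0001
finger_force: 12.3
```

Request:
{"name": "servo_tool", "arguments": {
  "series": "0 0 -4 0 0 0 -1; 0 0 -8 0 0 0 -1; 0 0 -12 0 0 0 -1; -1 -3.5 -13.4 0 0 0 -1; -2.4 -7 -13.4 0 0 0 -1"
}}

```text
clock: 4.65
tool_pos: [0.5327, 0.2212, 0.2242]
tool_rot: [-3.137, -0.007, 0.25]
wrist_force: [-0.3, 1.0, 0.7]
grip_width: -0.0003
finger_force: 0.0
```

Request:
{"name": "servo_tool", "arguments": {
  "series": "-1.5 -3.8 0 0 0 0 -1; -3 -7.6 0 0 0 0 -1; -4.5 -11.4 0 0 0 0 -1; -5.5 -13.3 0 0 0 0 -1; -5.5 -13.3 0 0 0 0 -1"
}}

```text
clock: 5.07
tool_pos: [0.478, 0.247, 0.2208]
tool_rot: [-3.107, 0.001, 0.309]
wrist_force: [-0.5, -0.2, 0.4]
grip_width: 0.0001
finger_force: 0.0
```

Run:
```python
import sys;sys.argv=["w","w2"];exec(open("w.py").read())
for a,c,s in blobs(im,(5,150,80),(18,255,255),(0,0,640,400),80)[0]:
    p=plane(C,c,.025);print(a,c,s,p.round(4),totool(o,p-o["tool_pos"]).round(2))
```

```text
5.0667 [0.478  0.247  0.2208] [-3.1073e+00  1.1000e-03  3.0930e-01]
138 [17.6 19.8] [ 0  4 36 36] [0.5364 0.5672 0.025 ] [ 15.33 -28.04  20.53]
1153 [237.7 187.5] [217 165  43  45] [0.4457 0.334  0.025 ] [-0.41 -8.59 19.89]
123 [494.1 316.8] [486 310  15  16] [0.3908 0.0171 0.025 ] [-15.28  19.91  18.93]
```

View pics/w2.png

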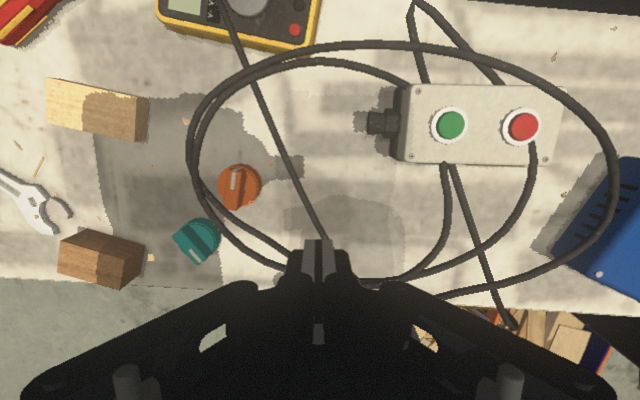

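The wrist view shows the orange knob at (238,187) and the teal decoy at (197,240). Joint 6 is near its range limit, so the tool stopped short and tilted slightly. I'll turn the tool by about half a turn.

Request:
{"name": "servo_tool", "arguments": {
  "series": "0 0 0 0 0 -7 -1; 0 0 0 0 0 -14 -1; 0 0 0 0 0 -21 -1; 0 0 0 0 0 -28 -1; 0 0 0 0 0 -35 -1"
}}

```text
clock: 5.53
tool_pos: [0.4791, 0.2468, 0.2207]
tool_rot: [-3.113, -0.019, 0.925]
wrist_force: [0.3, 0.9, -0.3]
grip_width: -0.0003
finger_force: 0.0
```

Request:
{"name": "servo_tool", "arguments": {
  "series": "0 0 0 0 0 -7 -1; 0 0 0 0 0 -14 -1; 0 0 0 0 0 -21 -1; 0 0 0 0 0 -28 -1; 0 0 0 0 0 -35 -1"
}}

```text
clock: 5.95
tool_pos: [0.4791, 0.2468, 0.2207]
tool_rot: [-3.129, -0.032, 1.536]
wrist_force: [0.4, 0.8, 0.2]
grip_width: 0.0003
finger_force: 0.0
```

Request:
{"name": "servo_tool", "arguments": {
  "series": "0 0 0 0 0 -7 -1; 0 0 0 0 0 -14 -1; 0 0 0 0 0 -21 -1; 0 0 0 0 0 -28 -1; 0 0 0 0 0 -35 -1"
}}

```text
clock: 6.37
tool_pos: [0.4792, 0.2468, 0.2207]
tool_rot: [3.133, -0.033, 2.147]
wrist_force: [0.6, 0.5, 0.3]
grip_width: 0.0002
finger_force: 0.0
```

Request:
{"name": "servo_tool", "arguments": {
  "series": "0 0 0 0 0 -7 -1; 0 0 0 0 0 -14 -1; 0 0 0 0 0 -21 -1; 0 0 0 0 0 -28 -1; 0 0 0 0 0 -35 -1"
}}

```text
clock: 6.78
tool_pos: [0.4791, 0.2468, 0.2207]
tool_rot: [3.116, -0.023, 2.758]
wrist_force: [0.5, 1.0, 0.1]
grip_width: -0.0006
finger_force: 0.0
```

Request:
{"name": "servo_tool", "arguments": {
  "series": "0 0 0 0 0 -7 -1; 0 0 0 0 0 -14 -1; 0 0 0 0 0 -21 -1; 0 0 0 0 0 -28 -1; 0 0 0 0 0 -28 -1"
}}

```text
clock: 7.2
tool_pos: [0.4791, 0.2469, 0.2207]
tool_rot: [3.108, -0.008, -3.036]
wrist_force: [1.1, -0.4, 0.3]
grip_width: -0.0004
finger_force: 0.0
```

Run:
```python
from h import *
o=robot.observe();print(o["joint_pos"].round(3),o["tool_pos"].round(4),o["tool_rot"].round(4))
print(totool(o,np.array([.4457,.334,.17])-o["tool_pos"]).round(2))
Rt=R.from_euler('xyz',o["tool_rot"]);print("lev",np.degrees((Rt.inv()*R.from_euler('xyz',[np.pi,0,o["tool_rot"][2]])).as_rotvec()).round(2))
```

```text
[ 0.308  0.297 -0.089  1.186  0.034  0.203] [0.4791 0.2469 0.2207] [ 3.1083 -0.0079 -3.0363]
[2.36 8.84 5.38]
lev [ 1.91 -0.45 -0.01]
```

Request:
{"name": "servo_tool", "arguments": {
  "series": "0.6 2.2 1.3 1.9 -0.4 0 -1; 1.2 4.4 2.6 1.9 -0.4 0 -1; 1.8 6.6 3.9 1.9 -0.4 0 -1; 2.4 8.8 5.3 1.9 -0.4 0 -1; 2.4 8.8 5.3 1.9 -0.4 0 -1"
}}

```text
clock: 7.62
tool_pos: [0.4435, 0.3363, 0.1687]
tool_rot: [-3.141, -0.004, -3.044]
wrist_force: [-0.7, -0.4, -0.8]
grip_width: 0.0002
finger_force: 0.0
```

Run:
```python
import sys;sys.argv=["w","w3"];exec(open("w.py").read())
B,m=blobs(im,(5,150,80),(18,255,255),(0,0,640,400),150)
for a,c,s in B:
    p=plane(C,c,.025);print(a,c,s,p.round(4),totool(o,p-o["tool_pos"]).round(2))
cv2.imwrite("pics/w3c.png",cv2.resize(im[100:300,220:420],None,fx=3,fy=3,interpolation=cv2.INTER_CUBIC)[:,:,::-1])
```

```text
7.6167 [0.4435 0.3363 0.1687] [-3.1415 -0.0039 -3.0442]
4381 [40.7 29.1] [ 0  0 84 62] [0.3311 0.1148 0.025 ] [ 13.29 -20.95  14.42]
302 [326.1 182.8] [306 172  35  27] [0.4281 0.3433 0.025 ] [ 1.41  0.85 14.37]
767 [308.7 206.5] [292 185  41  42] [0.4508 0.3302 0.025 ] [-0.72 -0.67 14.36]
153 [548.1 313.1] [527 296  44  35] [0.5347 0.5701 0.025 ] [-11.41  22.39  14.32]
312 [575.5 322.1] [540 307  60  32] [0.5418 0.5992 0.025 ] [-12.39  25.22  14.31]
```

View pics/w3c.png

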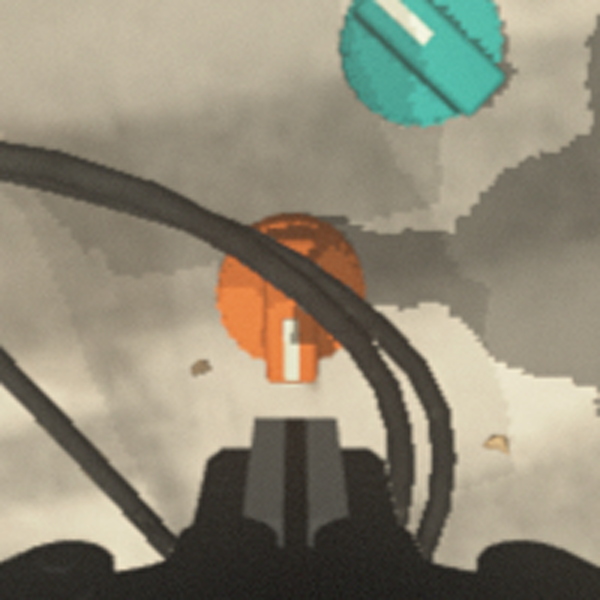

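Crop: orange knob with its skirt centred near full-image (317,195). The bar is vertical in the image, and the white pointer runs down to (317,227), i.e. toward tool −x. The teal decoy is at (358,118).

Run:
```python
from h import *
o=robot.observe();C=cam("wrist",o)
e=totool(o,plane(C,(317.3,227.7),.038)-o["tool_pos"]);print("bar end",e.round(2))
a=totool(o,plane(C,(317.0,206.7),.038)-o["tool_pos"]);print("line inner",a.round(2))
for uv in((217,283),(367,283)): print("skirt",totool(o,plane(C,(uv[0]/3+220,uv[1]/3+100),.02)-o["tool_pos"]).round(2))
print("skirt top far",totool(o,plane(C,(292/3+220,213/3+100),.02)-o["tool_pos"]).round(2), o["tool_pos"])
```

```text
bar end [-2.27  0.09 13.17]
line inner [-0.4   0.07 13.18]
skirt [ 0.24 -2.14 14.98]
skirt [ 0.24  2.33 14.98]
skirt top far [ 2.34  0.09 14.98] [0.44437253 0.33508875 0.16976572]
```

Request:
{"name": "servo_tool", "arguments": {
  "series": "0 0.1 2.5 0 0 0 -0.3; 0 0.1 5.5 0 0 0 -0.3; 0 0.1 8.5 0 0 0 -0.3; 0 0.1 11 0 0 0 -0.3; 0 0.1 11.8 0 0 0 -0.3"
}}

```text
clock: 8.08
tool_pos: [0.4444, 0.3338, 0.0504]
tool_rot: [-3.14, -0.004, -3.045]
wrist_force: [-0.9, -1.2, 0.3]
grip_width: 0.03
finger_force: 0.0
```

Request:
{"name": "servo_tool", "arguments": {
  "series": "0 0 0.3 0 0 0 -0.3; 0 0 0.6 0 0 0 -0.3; 0 0 0.6 0 0 0 -0.3"
}}

```text
clock: 8.33
tool_pos: [0.4457, 0.3355, 0.048]
tool_rot: [3.141, 0.0, -3.042]
wrist_force: [-0.4, 0.0, 0.5]
grip_width: 0.03
finger_force: 0.0
```

Request:
{"name": "servo_tool", "arguments": {
  "series": "0 0 0.1 0 0 0 -0.3; 0 0 0.1 0 0 0 -1; 0 0 0.1 0 0 0 -1; 0 0 0.1 0 0 0 -1; 0 0 0.1 0 0 0 -1"
}}

```text
clock: 8.75
tool_pos: [0.4454, 0.3357, 0.0471]
tool_rot: [3.141, 0.001, -3.041]
wrist_force: [-1.1, -1.2, 6.6]
grip_width: 0.013
finger_force: 59.2
```

Request:
{"name": "servo_tool", "arguments": {
  "series": "0 0 -2 0 0 0 -1; 0 0 -6 0 0 0 -1; 0 0 -10 0 0 0 -1; 0 0 -14 0 0 0 -1; 0 0 -16 0 0 0 -1"
}}

```text
clock: 9.17
tool_pos: [0.4458, 0.3359, 0.2113]
tool_rot: [3.139, 0.004, -3.041]
wrist_force: [0.6, 0.9, -0.5]
grip_width: 0.0131
finger_force: 58.7
```

Knob gripped. I'll move it to a viewpoint beside the shaft.

Request:
{"name": "servo_tool", "arguments": {
  "series": "-0.9 -3.9 0 0 0 0 -1; -1.8 -7.8 0 0 0 0 -1; -2.7 -11.7 0 0 0 0 -1; -3.6 -15.6 0 0 0 0 -1; -4.5 -19.5 0 0 0 0 -1"
}}

```text
clock: 9.58
tool_pos: [0.5097, 0.1442, 0.2066]
tool_rot: [3.141, 0.0, -3.04]
wrist_force: [1.0, 1.0, -0.6]
grip_width: 0.0135
finger_force: 58.9
```

Request:
{"name": "servo_tool", "arguments": {
  "series": "-0.9 -3.9 0 0 0 0 -1; -1.8 -7.8 0 0 0 0 -1; -2.7 -11.7 0 0 0 0 -1; -3.6 -15.6 0 0 0 0 -1; -4.5 -19.5 0 0 0 0 -1"
}}

```text
clock: 10.0
tool_pos: [0.5741, -0.0456, 0.2065]
tool_rot: [3.141, -0.0, -3.041]
wrist_force: [1.1, 0.1, -0.8]
grip_width: 0.0132
finger_force: 58.9
```

Request:
{"name": "servo_tool", "arguments": {
  "series": "-0.7 -3.3 0 0 0 0 -1; -0.7 -3.3 0 0 0 0 -1; -0.7 -3.3 0 0 0 0 -1"
}}

```text
clock: 10.25
tool_pos: [0.5843, -0.0772, 0.2058]
tool_rot: [3.141, -0.001, -3.044]
wrist_force: [-0.2, 1.1, 0.1]
grip_width: 0.0133
finger_force: 58.9
```

```bash
python3 w.py w4
```

```text
10.25 [ 0.5843 -0.0772  0.2058] [ 3.1412e+00 -9.0000e-04 -3.0436e+00]
```

View pics/w4.png

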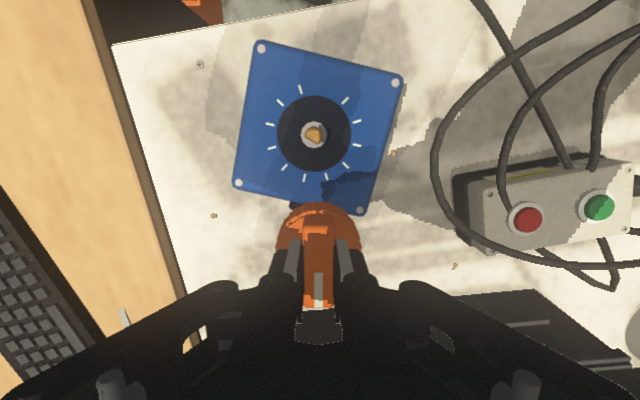

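The wrist view shows the controller with the brass shaft at (314,134) and the knob held at the bottom centre, its pointer towards tool −x. I'll enlarge the shaft.

Run:
```python
from h import *
o=robot.observe();C=cam("wrist",o)
im=cv2.imread("pics/w4.png")
c=im[108:160,288:340];cv2.imwrite("pics/w4c.png",cv2.resize(c,None,fx=11,fy=11,interpolation=cv2.INTER_CUBIC))
B,m=blobs(im[:,:,::-1].copy(),(10,90,40),(30,255,255),(290,110,340,160),10)
for a,cc,s in B: print(a,cc,s)
for z in(.062,.089): p=plane(C,(314,134),z);print(p.round(4),totool(o,p-o["tool_pos"]).round(2))
```

```text
211 [313.8 134.5] [305 127  17  17]
[ 0.5289 -0.0831  0.062 ] [ 5.53 -0.18 14.4 ]
[ 0.5277 -0.0829  0.089 ] [ 5.66 -0.14 11.7 ]
```

View pics/w4c.png

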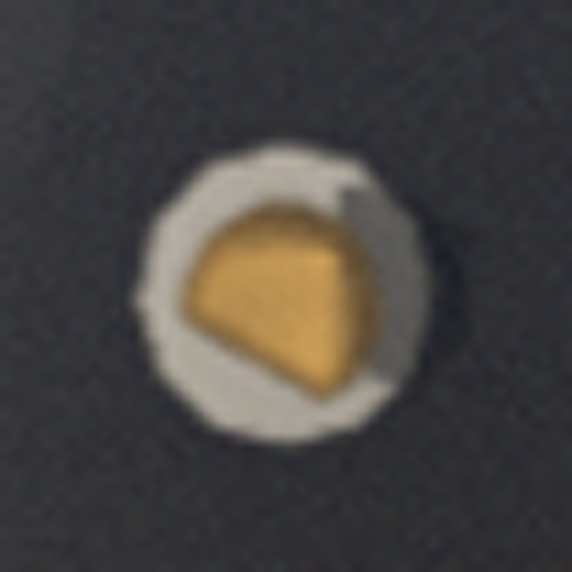

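Crop: the D-shaft's flat edge runs from (185,315) to (322,398), so the flat faces down-left. That means +31° about tool z from the current pointer. The axis is at about (313.7,135.2). Next, the knob's position in the hand.

Run:
```python
from h import *
o=robot.observe();c=robot.calibration("wrist");H=c["hand_eye"];C=(c,H[:3,:3],H[:3,3])
im=cv2.imread("pics/w4.png")[:,:,::-1].copy()
B,m=blobs(im,(3,130,50),(20,255,255),(260,190,380,320),10)
for a,cc,s in B: print(a,cc,s)
for v in (203,206,215,225,235,245,260,280,295,300,304,308,310,312):
    x=np.flatnonzero(m[v]);print(v,(x.min(),x.max(),len(x)) if len(x) else None, end=' ')
print()
for uv,z in(((318,201.5),.027),((275.5,248),.027),((361.5,248),.027),((318,305),.009),((318,310),.009),((313.6,135.5),.117),((313.9,134.6),.142)):
    print(uv,(plane(C,uv,z)*100).round(2))
```

```text
4255 [318.2 243.4] [276 202  85 106]
203 (np.int64(308), np.int64(329), 22) 206 (np.int64(300), np.int64(335), 36) 215 (np.int64(290), np.int64(346), 57) 225 (np.int64(283), np.int64(353), 71) 235 (np.int64(279), np.int64(357), 79) 245 (np.int64(277), np.int64(360), 57) 260 (np.int64(304), np.int64(332), 29) 280 (np.int64(304), np.int64(332), 20) 295 (np.int64(303), np.int64(333), 22) 300 (np.int64(303), np.int64(333), 22) 304 (np.int64(303), np.int64(333), 22) 308 None 310 None 312 None 
(318, 201.5) [2.85 0.17 2.7 ]
(275.5, 248) [ 0.38 -2.01  2.7 ]
(361.5, 248) [0.39 2.39 2.7 ]
(318, 305) [-1.75  0.17  0.9 ]
(318, 310) [-2.02  0.17  0.9 ]
(313.6, 135.5) [ 5.55 -0.17 11.7 ]
(313.9, 134.6) [ 5.49 -0.19 14.2 ]
```

Run:
```python
from h import *
for _ in range(2):
    c=robot.calibration("wrist");print(c["hand_eye"].round(5),c["camera_matrix"][:2,2],c["k1"])
H=c["hand_eye"];C=(c,H[:3,:3],H[:3,3]);print(ray(C,(318,201.5)),plane(C,(318,201.5),.027))
```

```text
[[ 6.0000e-05 -9.6470e-01 -2.6335e-01  6.7870e-02]
 [ 1.0000e+00  3.7000e-04 -1.1300e-03  1.8800e-03]
 [ 1.1900e-03 -2.6335e-01  9.6470e-01 -1.2063e-01]
 [ 0.0000e+00  0.0000e+00  0.0000e+00  1.0000e+00]] [318.06882801 203.29494236] 0.007551751770168542
[[ 6.0000e-05 -9.6470e-01 -2.6335e-01  6.7870e-02]
 [ 1.0000e+00  3.7000e-04 -1.1300e-03  1.8800e-03]
 [ 1.1900e-03 -2.6335e-01  9.6470e-01 -1.2063e-01]
 [ 0.0000e+00  0.0000e+00  0.0000e+00  1.0000e+00]] [318.06882801 203.29494236] 0.007551751770168542
(array([ 0.06787409,  0.00188299, -0.12062515]), array([-0.2577876 , -0.00135259,  0.96621792])) [0.0284876  0.00167633 0.027     ]
```

The hand-eye draw varies by about 2 mm per process, so I'll measure shaft and held knob in the same picture (relative, and using symmetry in y). I'll turn by +31° and lower first, then remeasure.

Request:
{"name": "servo_tool", "arguments": {
  "series": "0 0 1 0 0 7 -1; 0 0 2 0 0 14 -1; 0 0 3 0 0 21 -1; 0 0 4 0 0 28 -1; 0 0 4.5 0 0 31 -1"
}}

```text
clock: 10.72
tool_pos: [0.5833, -0.074, 0.1602]
tool_rot: [-3.141, -0.002, 2.696]
wrist_force: [0.8, 0.7, -0.6]
grip_width: 0.0133
finger_force: 58.9
```

Request:
{"name": "servo_tool", "arguments": {
  "series": "0 0 0 0 0 0 -1; 0 0 0 0 0 0 -1; 0 0 0 0 0 0 -1"
}}

```text
clock: 10.97
tool_pos: [0.5841, -0.0749, 0.1615]
tool_rot: [3.142, -0.0, 2.704]
wrist_force: [0.2, -0.8, -1.0]
grip_width: 0.0131
finger_force: 58.9
```

Run:
```python
import sys;sys.argv=["w","w5"];exec(open("w.py").read())
B,m=blobs(im,(10,90,60),(30,255,255),(220,90,318,190),30)
for a,cc,s in B: print("brass",a,cc,s)
B,m=blobs(im,(3,130,50),(20,255,255),(260,190,380,320),30)
for a,cc,s in B: print("knob",a,cc,s)
c=max(blobs(im,(10,90,60),(30,255,255),(220,90,318,190),5)[0],key=lambda b:b[0])[1].astype(int)
print(c);x0,y0=c[0]-30,c[1]-30
cv2.imwrite("pics/w5c.png",cv2.resize(im[y0:y0+60,x0:x0+60],None,fx=10,fy=10,interpolation=cv2.INTER_CUBIC)[:,:,::-1]);print(x0,y0)
```

```text
10.9667 [ 0.5841 -0.0749  0.1615] [ 3.1415e+00 -3.0000e-04  2.7044e+00]
brass 404 [267.8 153.9] [255 144  26  20]
knob 4275 [318.1 243.3] [276 202  85 106]
[267 153]
237 123
```

View pics/w5c.png

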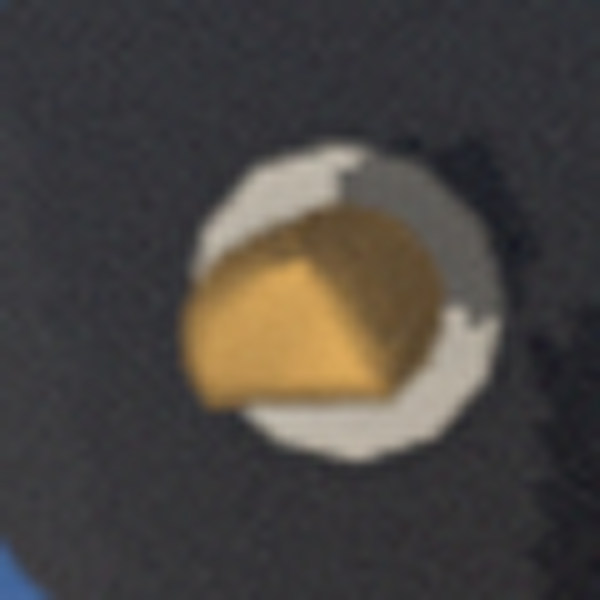

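The flat is now horizontal in the crop (about 2° off) and faces tool −x as the pointer does. Collar centre is at about (271.9,153.2) and the shaft axis near the tip at about (266.5,157.2).

```bash
for i in 1 2 3; do python3 - <<'E'
from h import *
c=robot.calibration("wrist");H=c["hand_eye"];C=(c,H[:3,:3],H[:3,3]);zt=.1612
P=lambda uv,z:plane(C,uv,z)[:2]*100
s1=P((271.9,153.2),zt-.0635);s2=P((266.5,157.2),zt-.086)
k=(P((318.3,201.5),.047)[0]-2.2,P((318.3,308),.009)[0]+2.1);ky=P((318.3,248),.027)[1]
print("shaft",s1.round(2),s2.round(2),"knob",np.round(k,2),ky.round(2),"rel",((s1+s2)/2-[np.mean(k),ky]).round(2))
E
done
```

```text
shaft [ 4.51 -3.15] [ 4.5  -3.16] knob [0.18 0.26] 0.08 rel [ 4.29 -3.24]
shaft [ 4.51 -3.15] [ 4.5  -3.16] knob [0.18 0.26] 0.08 rel [ 4.29 -3.24]
shaft [ 4.51 -3.15] [ 4.5  -3.16] knob [0.18 0.26] 0.08 rel [ 4.29 -3.24]
```

Request:
{"name": "servo_tool", "arguments": {
  "series": "1.5 -1.1 0 0 0 0 -1; 3 -2.2 0 0 0 0 -1; 4.3 -3.25 0 0 0 0 -1; 4.3 -3.25 1 0 0 0 -1; 4.3 -3.25 1.8 0 0 0 -1"
}}

```text
clock: 11.43
tool_pos: [0.5311, -0.0868, 0.1433]
tool_rot: [3.142, 0.0, 2.702]
wrist_force: [0.3, 0.5, -0.9]
grip_width: 0.0129
finger_force: 58.9
```

Request:
{"name": "servo_tool", "arguments": {
  "series": "0 0 0 0 0 0 -1; 0 0 0 0 0 0 -1; 0 0 0 0 0 0 -1; 0 0 0 0 0 0 -1"
}}

```text
clock: 11.77
tool_pos: [0.5318, -0.0867, 0.1431]
tool_rot: [-3.141, -0.001, 2.702]
wrist_force: [0.4, 0.1, -1.5]
grip_width: 0.0136
finger_force: 58.9
```

Run:
```python
from h import *
o=robot.observe();print(o["tool_pos"].round(4),o["tool_rot"].round(4),totool(o,np.array([.5314,-.0861,o["tool_pos"][2]])-o["tool_pos"]).round(2))
```

```text
[ 0.5318 -0.0867  0.1431] [-3.1415e+00 -7.0000e-04  2.7018e+00] [0.06 0.04 0.  ]
```

Request:
{"name": "servo_tool", "arguments": {
  "series": "0.05 0 0.3 0 0 0 -1; 0.05 0 0.6 0 0 0 -1; 0.05 0 0.8 0 0 0 -1; 0.05 0 1.0 0 0 0 -1; 0.05 0 1.0 0 0 0 -1"
}}

```text
clock: 12.18
tool_pos: [0.5306, -0.0865, 0.1323]
tool_rot: [-3.141, -0.002, 2.701]
wrist_force: [0.1, 0.1, -0.9]
grip_width: 0.0134
finger_force: 58.9
```

Request:
{"name": "servo_tool", "arguments": {
  "series": "0 0 0.15 0 0 0 -1; 0 0 0.3 0 0 0 -1; 0 0 0.45 0 0 0 -1; 0 0 0.45 0 0 0 -1"
}}

```text
clock: 12.52
tool_pos: [0.5307, -0.0865, 0.128]
tool_rot: [-3.141, -0.001, 2.701]
wrist_force: [-1.0, 0.1, 0.3]
grip_width: 0.0134
finger_force: 58.9
```

The knob is already 8 mm onto the shaft with no contact force, so I'll continue down.

Request:
{"name": "servo_tool", "arguments": {
  "series": "0 0 0.2 0 0 0 -1; 0 0 0.4 0 0 0 -1; 0 0 0.6 0 0 0 -1; 0 0 0.8 0 0 0 -1; 0 0 0.9 0 0 0 -1"
}}

```text
clock: 12.93
tool_pos: [0.5307, -0.0865, 0.119]
tool_rot: [-3.141, -0.001, 2.701]
wrist_force: [0.2, 1.0, 2.4]
grip_width: 0.0136
finger_force: 59.2
```

Request:
{"name": "servo_tool", "arguments": {
  "series": "0 0 0.1 0 0 0 -1; 0 0 0.2 0 0 0 -1; 0 0 0.3 0 0 0 -1; 0 0 0.4 0 0 0 -1; 0 0 0.4 0 0 0 -1"
}}

```text
clock: 13.35
tool_pos: [0.5308, -0.0865, 0.1154]
tool_rot: [-3.141, -0.001, 2.701]
wrist_force: [-1.7, 0.7, 6.4]
grip_width: 0.0133
finger_force: 59.7
```

Request:
{"name": "servo_tool", "arguments": {
  "series": "0 0 0.1 0 0 0 -1; 0 0 0.2 0 0 0 -1; 0 0 0.3 0 0 0 -1; 0 0 0.4 0 0 0 -1; 0 0 0.4 0 0 0 -1"
}}

```text
clock: 13.77
tool_pos: [0.5311, -0.0866, 0.1126]
tool_rot: [-3.142, 0.0, 2.701]
wrist_force: [-7.5, 1.9, 22.9]
grip_width: 0.013
finger_force: 62.0
```

Request:
{"name": "servo_tool", "arguments": {
  "series": "0 0 0 0 0 0 -1; 0 0 0 0 0 0 -1; 0 0 0 0 0 0 -1; 0 0 0 0 0 0 -1; 0 0 0 0 0 0 -1"
}}

```text
clock: 14.18
tool_pos: [0.531, -0.0866, 0.1126]
tool_rot: [-3.142, 0.001, 2.701]
wrist_force: [-7.4, 2.3, 22.0]
grip_width: 0.0135
finger_force: 62.0
```

Run:
```python
import cv2
from plant import robot
im=robot.grab_frame("scene")
cv2.imwrite("pics/end.png",cv2.resize(im[110:300,220:420],None,fx=3,fy=3,interpolation=cv2.INTER_CUBIC)[:,:,::-1])
print(robot.observe()["wrist_force"].round(1))
```

```text
[-6.3  1.9 23.2]
```

View pics/end.png

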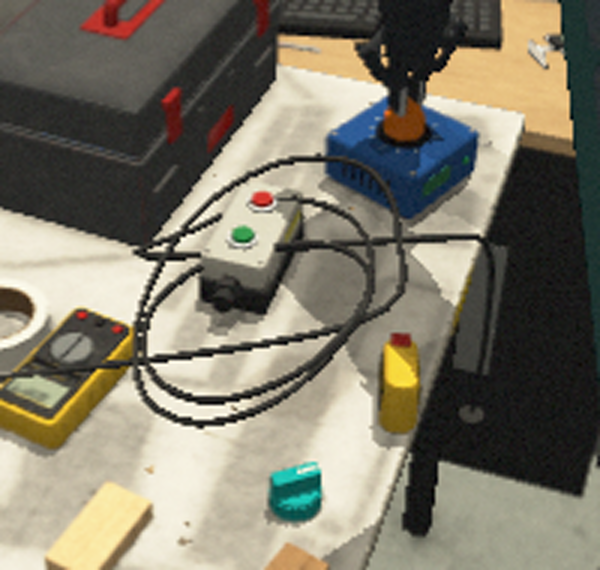

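The knob sits on the controller shaft at crop (405,120), pressed down with a steady 22 N against the 10.8 N stop. The tape measure, meter and offcut haven't moved. Handing in.

```bash
python3 -c "
from plant import robot
print(robot.finish_job())"
```

```text
the job is handed in; nothing more can be done
None
```

I pressed red then green, fitted the orange knob flat-to-flat on the shaft, and handed the job in at about 14 s still pressing it against the stop at about 22 N; the red press peaked at 57 N on the fingertips, over the 40 N figure set for the arm and gripper body, and the judge's result isn't shown.

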